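# Right the fallen tube block and put it back on the dry-block heater

## Robot

A 6-joint arm with a two-finger parallel gripper is mounted at the origin on a cart in front of the work surface, level with it; the furniture and walls round the work are solid. World frame = base frame: x ahead of the robot, y to its left, z up, the work surface at z = 0. Lengths are in m, angles in rad, forces in N, time in s.
With the tool pointing down it reaches from about 0.275 to 0.825 m from the base axis. Payload 5.2 kg.
Tool frame: the origin (TCP) lies between the finger pads; the fingertips stand tip_reach ahead of it and the grasp point (between the pads) lies 11 mm behind it (tip_reach is the distance from the TCP to the fingertips, in m); z points along the fingers, y is the line along which they close (so a half turn about z gives the same grasp; the last joint's range is limited). The gripper opens to 93 mm and grips with 3 to 60 N. Pads are 15 mm wide; open, the fingers measure 128 mm over their backs; the gripper's body (75 mm by 188 mm) begins 65 mm behind the grasp point.
Start: joints at [-1.317, 0.259, 1.535, -0, 1.348, -0.203], TCP at [0.243, -0.494, 0.227] pointing down, gripper open.
Joint ranges: [-3.14, 3.14], [-0.91, 2.08], [0.19, 2.58], [-1.22, 4.36], [0.22, 2.71], [-3.12, 3.12]. Speed limits (rad/s): [2.57, 2.57, 3.14, 3.14, 3.14, 3.14].

## Interface

Orientations are given as a unit quaternion [x, y, z, w].
In Python, from rig import sense, read_camera, job_done, tip_reach gives the robot as it stands.
- The arm moves only by the shell command python3 -m jog 'ROWS' [FORCE]. ROWS is JSON, a list of rows, each an object with "dr": the turn, a rotation vector about the tool's x, y, z in degrees, a list of three; "offset": the shift along the tool's x, y, z in units of 50 mm (1.0 is 50 mm), a list of three; "jaw": the opening, from 0 (shut) to 1 (fully open). In form: [{"dr": [wx, wy, wz], "offset": [x, y, z], "jaw": jaw}, ...]. A call has 1 to 12 rows; each row shifts and turns the commanded pose from where the row before left it, along the tool's axes as they then stand; what a row does not reach is not made up. A row lasts 1/8 s, in which the tool goes at most 62.5 mm and 10.7 degrees, less where a joint would pass 70% of its speed; a pose out of reach is approached as far as the arm can. A call is refused whole if a number of a shift passes 1 or a number of a turn 10.7, either way. A call with a gripper value outside its range is refused whole. The fingers move at their own pace and stop on an object; FORCE is the grip in N (left out, the last holds). Time passes only in rows, so rows that do not move let the fingers close. It gives the time, the measured TCP pose, the force, the opening and the grip force at its end, in the units of the state.
- sense(): the state, without advancing time (a new reading comes with each control period).
- read_camera(name): name is "side" or "top"; returns a dict with "frame" (400x640x3 uint8, red, green, blue), "range_z" (400x640 float32, m along the optical axis (not along the pixel's ray), 0 where there is no reading), "fx", "fy", "cx", "cy" (pixels), "rvec" (rotation vector, rad) and "tvec" (3), from world to camera coordinates, as OpenCV has them. Camera axes: x right, y down, z forward; pixel columns grow to the right and rows downward; lengths in m; the calibration is good to about 2 mm. A picture is of the moment at which its call begins.
- job_done(): hands the job in; it is judged then, once.
The state is a dict: "time_s": time; "joint_positions": joint angles; "joint_vel": joint speeds; "joint_efforts": joint torques, N m; "ee_pos": TCP position; "eef_rot": TCP orientation; "force": force on the tool from outside, world axes, zero at the start; "ft_torque": the same for the moment, N m; "opening": opening from 0.0 (shut) to 1.0 (fully open); "grasp_force": force on a finger pad.
Only numpy, scipy, OpenCV 4.12 (cv2) and the standard library are available. Lean on these libraries where they do the work, as an engineer would, in place of code of your own. Each camera call takes 0.05 s, during which the arm holds its last target. There are 200 camera calls.

## Task

The aluminium tube block of the dry-block heater has been knocked over on the bench. Stand it upright on the bench and let go of it, then take it again by its upper half, which stays clear of the heater's rim, and set it down in the well with its red dot towards the red dot on the rim; nudge it as needed until the hole in its underside drops over the locating pin and it sits flat on the plate, then let go. Do not drop it, and leave the things around undisturbed.

Things in the scene. Friction and masses are not known exactly. Their poses are not given: they have to be found in the camera images.
- tube_block: Aluminium block, 54 x 54 mm square, 84 mm tall, 0.4 to 0.6 kg. Origin: centre of its underside; +z to its top face, +x out of the side with the red index dot. Starts lying on the bench, red side up, top end roughly to the robot's left (+y). Centre of mass about 39 mm above the underside; leaning less than 25 degrees it settles onto its underside by itself.
- block_top (a point): Centre of the block's top face (84 mm along +z from its origin), amid the mouths of four round tube wells 18 mm wide and 58 mm deep. Red dots mark the +x side: 9 mm wide on the side face 14 mm below the top, 6 mm wide on the top face at that edge.
- block_hole (a point): Centre of the mouth of the locating hole in the block's underside: round, 12 mm wide, 9 mm deep, 18 mm from the middle of the underside towards the red-dot side (x = +18 mm, y = z = 0 in the block's frame). Same axes as the block.
- heater: White dry-block heater, fixed to the bench, 130 mm wide, about 190 mm long. Origin: on the bench under the centre of its well; z up, +x from its sloping control panel to its back (away from the robot), where a red 8 mm dot lies on the rim.
- well_centre (a point): Centre of the floor of the heater's well: a square opening 72 x 72 mm, sides parallel to the heater's x and y. The floor is a flat plate 40 mm above the bench; the rim round it is 68 mm above the bench, 26 to 30 mm broad. The seated block stands 56 mm proud of the rim.
- heater_pin (a point): Foot of the fixed steel locating pin on the well's plate, 18 mm from the well's centre towards the red dot (x = +18 mm, y = 0, z = 40 mm in the heater's frame). The pin is 8 mm wide, 6 mm tall, its top bevelled. Same axes as the heater.
- tube_50: Upright screw-cap tube with a blue cap, 34 mm wide, 114 mm tall; bystander, origin at the centre of its underside.
- jar_yellow: Specimen jar with a yellow lid, 51 mm wide, 79 mm tall; bystander, origin at the centre of its underside.
- timer: Flat white bench timer, 64 x 68 x 18 mm; bystander, origin at the centre of its underside.
- marker_blue: Marker pen with blue ends, 14 x 122 x 15 mm, lying; bystander, origin at the centre of its underside, its length along its y.

How it is judged:
By the outcome, as a careful person would: the job done as asked, in the order asked, and still so for the second after the job is handed in, with the robot touching nothing.
It also fails if it takes over 64 s, if anything falls off the work surface, if the arm or the gripper's body presses on something with over 40 N, if the wrist force passes 120 N, or if a joint passes its speed limit or range.

## Working session

There is one attempt and no reset: what is moved stays moved. The work goes in short steps, Python scripts to look and compute and a shell command to move; the robot and the scene stay as the last step left them, time stands still between calls to the robot, and variables do not carry over. Pictures are saved under pics/ and viewed, at most 10 in all, crops included, and the job is handed in when it is done.

```bash
mkdir -p pics; ls
cat > h.py <<'E'
import numpy as np, cv2
from rig import sense, read_camera, tip_reach
from scipy.spatial.transform import Rotation as R
def cam(n):
    c=read_camera(n); c['R']=cv2.Rodrigues(np.array(c['rvec'],float))[0]; c['t']=np.array(c['tvec'],float).ravel(); return c
def pts(c):
    v,u=np.mgrid[0:400,0:640]; z=c['range_z']
    p=np.stack([(u-c['cx'])/c['fx']*z,(v-c['cy'])/c['fy']*z,z],-1)
    w=(p-c['t'])@c['R']; w[z==0]=np.nan; return w
def ray(c,u,v,h):
    d=c['R'].T@np.array([(u-c['cx'])/c['fx'],(v-c['cy'])/c['fy'],1]); o=-c['R'].T@c['t']
    return o+d*(h-o[2])/d[2]
def save(c,n): cv2.imwrite('pics/'+n+'.png',c['frame'][:,:,::-1])
def blobs(c,m,amin=8):
    w=pts(c); n,l,s,ce=cv2.connectedComponentsWithStats(m.astype(np.uint8))
    for i in range(1,n):
        if s[i,4]>=amin: print(np.round(ce[i],1),s[i,4],np.round(np.nanmedian(w[l==i],0),4))
def red(c):
    f=c['frame'].astype(int); return (f[...,0]>120)&(f[...,1]<0.5*f[...,0])&(f[...,2]<0.5*f[...,0])
E
python3 - <<'E'
from h import *
s=sense(); print(s,tip_reach)
for n in('top','side'):
    c=cam(n); save(c,n+'0'); print(n,c['fx'],-c['R'].T@c['t'],c['R'][2]); blobs(c,red(c))
E
```

```text
pics
{'time_s': 0.0, 'joint_positions': array([-1.31681005e+00,  2.59353548e-01,  1.53607195e+00, -3.74085436e-05,
        1.34797210e+00, -2.02773375e-01]), 'joint_vel': array([ 6.36444668e-04, -7.47313582e-04, -8.31208486e-06,  6.31688108e-04,
       -9.52326227e-04, -8.90949991e-04]), 'joint_efforts': array([-4.49037611e-05, -4.37304568e+01, -2.84007400e+01,  7.18053058e-02,
        4.14327602e-02, -1.54340332e-04]), 'ee_pos': array([ 0.24246141, -0.49309019,  0.22581647]), 'eef_rot': array([ 9.74033143e-01,  2.26403668e-01, -4.13387328e-05, -9.01709872e-04]), 'force': array([ 0.20377342, -0.3853738 , -0.37701758]), 'ft_torque': array([ 0.03523052,  0.04497774, -0.02909281]), 'grasp_force': 0.0, 'opening': 1.0007269784514103} 0.008
top 453.1229886516281 [0.15626872 0.11188416 1.71986203] [ 0.19542271 -0.01322006 -0.98063   ]
[511.   58.1] 28 [ 1.0274 -0.645   0.1544]
[289.  122.9] 44 [0.7531 0.188  0.1619]
side 506.8603162548431 [-0.34617333  0.6329555   1.27811654] [ 0.53227631 -0.33106185 -0.77915337]
[395.3  12.9] 161 [ 1.1136 -0.6283  0.1538]
[365.6  14.2] 22 [ 1.1292 -0.4855  0.1889]
[381.7  20.4] 23 [ 1.0522 -0.5071  0.193 ]
[365.   18.7] 23 [ 1.1045 -0.4674  0.1863]
[54.9 29.6] 105 [1.0694 0.5904 0.5369]
[383.   30.5] 15 [ 1.0288 -0.495   0.1696]
[260.4 143.1] 64 [0.7496 0.195  0.1595]
```

View pics/top0.png

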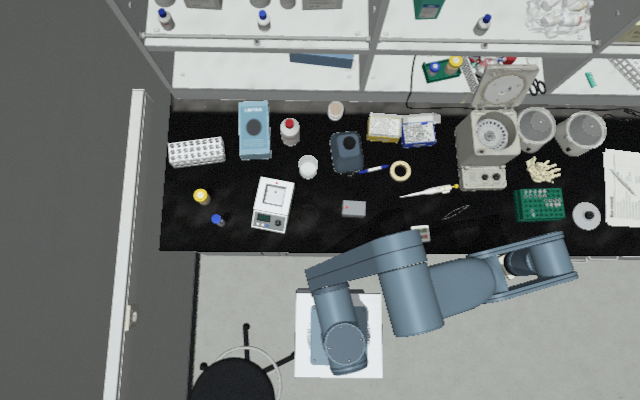

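View pics/side0.png

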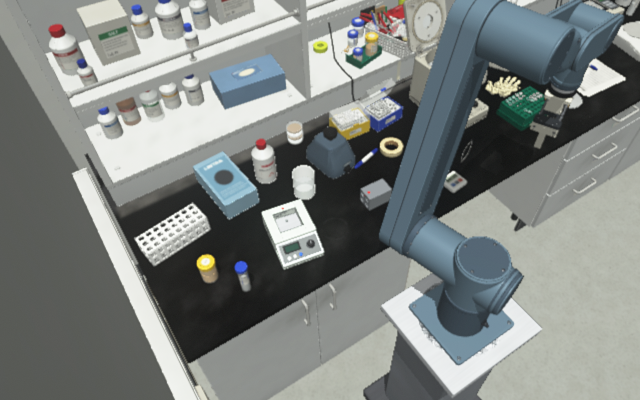

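The top view shows the heater at about (273,205) and the lying block at (354,209) with a red dot near (346,208). The jar is at (201,197), the tube at (218,220) and the timer at (420,233). In the side view the block is at (376,193) and the heater at (292,235). I'll zoom in on the heater and block.

Run:
```python
from h import *
T=cam('top');S=cam('side')
a=cv2.resize(T['frame'][165:245,245:375],None,fx=6,fy=6,interpolation=cv2.INTER_CUBIC)[:,:,::-1]
b=cv2.resize(S['frame'][170:275,255:400],None,fx=5,fy=5,interpolation=cv2.INTER_CUBIC)[:,:,::-1]
cv2.imwrite('pics/a1.png',a);cv2.imwrite('pics/b1.png',b)
for c in (T,S):
    f=c['frame'].astype(int); m=(f[...,0]-np.maximum(f[...,1],f[...,2])>25)&(abs(f[...,1]-f[...,2])<40)
    m[:165]=0; m[:,:245]=0; m[:,400:]=0;m[280:]=0
    blobs(c,m,2)
w=pts(T)
# block top mask: height 0.03..0.08 around
m=(w[...,2]>.035)&(w[...,2]<.075)
m[:,:335]=0;m[:,375:]=0;m[:190]=0;m[:222][222-222:0]=0;m[225:]=0
print(np.nanmedian(w[m],0)); 
cnt=max(cv2.findContours(m.astype(np.uint8),0,1)[0],key=cv2.contourArea);print(cv2.minAreaRect(cnt),m.sum())
r=cv2.minAreaRect(w[m][:,:2].astype(np.float32));print(r, np.round(cv2.boxPoints(r),4).tolist())
```

```text
[276.3 182.7] 3 [0.5512 0.2356 0.0747]
[346.3 207. ] 7 [ 0.4658 -0.027   0.0527]
[265.9 165.6] 14 [0.7203 0.2005 0.0874]
[368.3 191.9] 9 [ 0.464  -0.0254  0.0534]
[282.2 208. ] 4 [0.5534 0.2382 0.0676]
[ 0.46249795 -0.05670886  0.05392452]
((354.1241455078125, 207.88966369628906), (22.549257278442383, 15.385169982910156), 3.3664608001708984) 345
((0.4642321765422821, -0.05737771466374397), (0.0839482992887497, 0.056130699813365936), 87.383544921875) [[0.4343000054359436, -0.09799999743700027], [0.4903999865055084, -0.1005999967455864], [0.4941999912261963, -0.016699999570846558], [0.43810001015663147, -0.0142000000923872]]
```

View pics/a1.png

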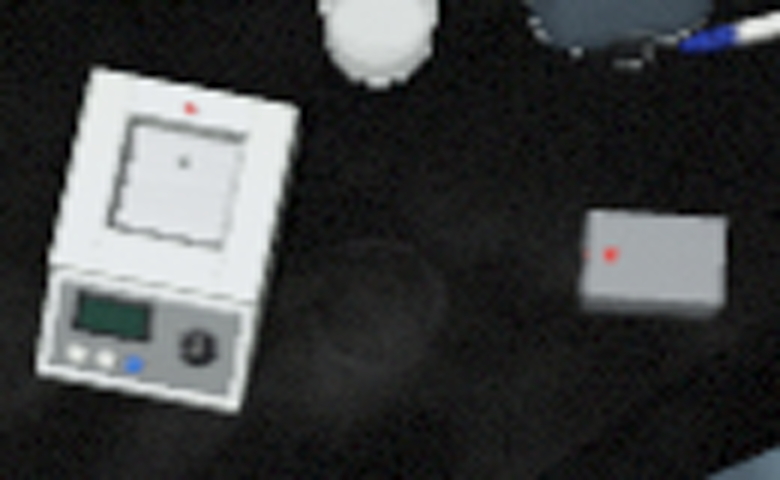

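View pics/b1.png

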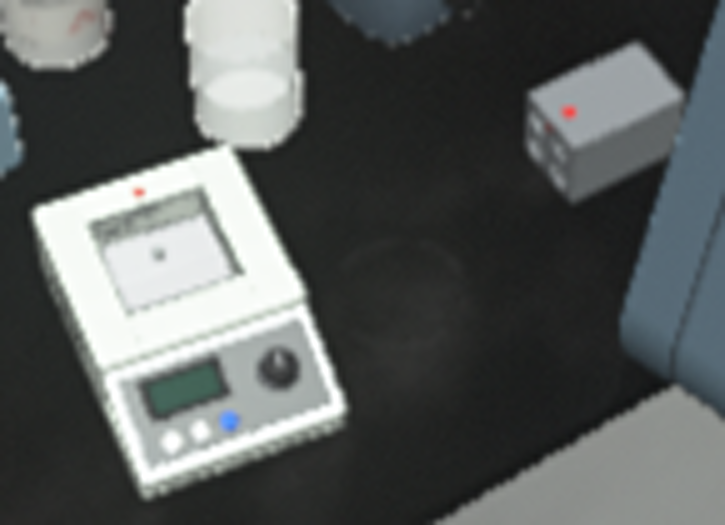

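Everything is clear in these crops. The red dot is near the block's +y end, the rim dot is at crop (190,108) and the pin at (183,161), with side pin at (158,255). I'll triangulate them and fit the heater rim.

```bash
cat >> h.py <<'E'
def tri(a,pa,b,pb):
    o=[];D=[]
    for c,p in((a,pa),(b,pb)):
        d=c['R'].T@np.array([(p[0]-c['cx'])/c['fx'],(p[1]-c['cy'])/c['fy'],1]);D.append(d/np.linalg.norm(d));o.append(-c['R'].T@c['t'])
    s=np.linalg.lstsq(np.stack([D[0],-D[1]],1),o[1]-o[0],rcond=None)[0]
    p,q=o[0]+s[0]*D[0],o[1]+s[1]*D[1]; return (p+q)/2,np.linalg.norm(p-q)
def cen(c,box,wt):
    x0,y0,x1,y1=box; w=wt(c['frame'][y0:y1,x0:x1].astype(float)); w=np.clip(w,0,None)
    v,u=np.mgrid[y0:y1,x0:x1]; return np.array([(u*w).sum(),(v*w).sum()])/w.sum()
redw=lambda f:f[...,0]-np.maximum(f[...,1],f[...,2])-10
E
python3 - <<'E'
from h import *
T=cam('top');S=cam('side')
dk=lambda f:(np.median(f.sum(-1))-f.sum(-1))-60
f=lambda b,w:cen(*b,w)
d=[cen(T,(273,179,281,187),redw),cen(S,(278,203,288,213),redw)]
p=[cen(T,(273,189,279,195),dk),cen(S,(283,217,291,225),dk)]
k=[cen(T,(344,204,350,211),redw),cen(S,(364,188,373,196),redw)]
for n,q in(('rimdot',d),('pin',p),('blockdot',k)): print(n,np.round(q,1).tolist(),tri(T,q[0],S,q[1]))
for c,x0,x1,y0,y1 in((T,240,300,170,240),(S,255,330,190,275)):
    g=c['frame'].min(-1); m=(g>170).astype(np.uint8); M=np.zeros_like(m);M[y0:y1,x0:x1]=m[y0:y1,x0:x1]
    w=pts(c); M[(w[...,2]<.06)|(w[...,2]>.078)]=0
    C=max(cv2.findContours(M,0,1)[0],key=cv2.contourArea)
    P=np.array([ray(c,*q[0],.068)[:2] for q in C],np.float32); r=cv2.minAreaRect(P)
    print('rim',r,np.round(cv2.boxPoints(r),4).tolist())
# block contour in top view, grey mask, top face (bright)
g=T['frame'].min(-1)[195:225,335:375]; print(np.median(g[g>80]))
m=(g>125).astype(np.uint8); C=max(cv2.findContours(m,0,1)[0],key=cv2.contourArea)
P=np.array([ray(T,q[0][0]+335,q[0][1]+195,.054)[:2] for q in C],np.float32); r=cv2.minAreaRect(P);print('block',r,np.round(cv2.boxPoints(r),4).tolist())
E
```

```text
rimdot [[276.3, 182.6], [282.3, 208.0]] (array([0.55422713, 0.23643506, 0.06351442]), np.float64(0.0017838052633056976))
pin [[275.2, 191.7], [286.4, 220.5]] (array([0.52556467, 0.24159101, 0.0349604 ]), np.float64(0.001237874517974161))
blockdot [[346.3, 206.9], [368.3, 192.0]] (array([ 0.46720452, -0.02712499,  0.05020896]), np.float64(0.0021822584088623397))
rim ((0.4995889663696289, 0.24433210492134094), (0.12818416953086853, 0.1343727707862854), 79.25070190429688) [[0.42160001397132874, 0.193900004029274], [0.553600013256073, 0.1687999963760376], [0.5776000022888184, 0.2948000133037567], [0.445499986410141, 0.3197999894618988]]
rim ((0.4972529709339142, 0.24930092692375183), (0.12900225818157196, 0.1364869624376297), 79.51949310302734) [[0.41839998960494995, 0.19830000400543213], [0.5526000261306763, 0.17350000143051147], [0.5760999917984009, 0.3003000020980835], [0.44190001487731934, 0.32510000467300415]]
163.0
block ((0.4640204906463623, -0.05499701574444771), (0.08545584976673126, 0.052991222590208054), 87.03813934326172) [[0.43540000915527344, -0.09629999846220016], [0.48829999566078186, -0.0989999994635582], [0.4927000105381012, -0.013700000010430813], [0.4397999942302704, -0.010999999940395355]]
```

```bash
cat > plan.py <<'E'
from h import *
# tool orientation: x axis azimuth az (deg) when down, then tilt about tool y (deg)
def ori(az,tilt=0): return R.from_euler('z',az,degrees=True)*R.from_euler('x',180,degrees=True)*R.from_euler('y',tilt,degrees=True)
def plan(pos,az,tilt=0,grasp=False):
    s=sense(); r0=R.from_quat(s['eef_rot']); r1=ori(az,tilt); pos=np.array(pos,float)
    if grasp: pos=pos+.011*r1.as_matrix()[:,2]
    print('TCP',s['ee_pos'].round(4),'->',pos.round(4),'dr',np.round((r0.inv()*r1).as_rotvec(degrees=True),1),'then offset/50mm',np.round(r1.inv().apply(pos-s['ee_pos'])/.05,2),'before-turn axes',np.round(r0.inv().apply(pos-s['ee_pos'])/.05,2))
def st():
    s=sense(); e=R.from_quat(s['eef_rot']); m=e.as_matrix()
    print('t%.1f'%s['time_s'],'q',s['joint_positions'].round(2),'p',s['ee_pos'].round(4),'z',m[:,2].round(3),'x',m[:,0].round(3),'F',s['force'].round(1),'op %.3f g %.1f'%(s['opening'],s['grasp_force']))
E
python3 -c "
from plan import *
plan([.465,-.037,.15],87,0,1)
plan([.465,-.037,.15],87,-25,1)"
```

```text
TCP [ 0.2426 -0.4935  0.2264] -> [ 0.465 -0.037  0.139] dr [ -0.   -0.  -60.8] then offset/50mm [9.35 3.96 1.75] before-turn axes [ 8.02 -6.23  1.75]
TCP [ 0.2426 -0.4935  0.2264] -> [ 0.4648 -0.0416  0.14  ] dr [-13.3 -22.6 -59.8] then offset/50mm [ 9.12  3.96 -2.35] before-turn axes [ 7.97 -6.15  1.73]
```

```bash
python3 -m jog '[{"dr":[0,0,0],"offset":[0.8,-0.62,0],"jaw":1},{"dr":[0,0,0],"offset":[0.8,-0.62,0],"jaw":1},{"dr":[0,0,0],"offset":[0.8,-0.62,0],"jaw":1},{"dr":[0,0,0],"offset":[0.8,-0.62,0],"jaw":1},{"dr":[0,0,0],"offset":[0.8,-0.62,0],"jaw":1},{"dr":[0,0,0],"offset":[0.8,-0.62,0],"jaw":1},{"dr":[0,0,0],"offset":[0.8,-0.62,0],"jaw":1},{"dr":[0,0,0],"offset":[0.8,-0.62,0],"jaw":1},{"dr":[0,0,0],"offset":[0.8,-0.62,0],"jaw":1},{"dr":[0,0,0],"offset":[0.8,-0.62,0],"jaw":1}]'
python3 -m jog '[{"dr":[0,0,-10.2],"offset":[0,0,0],"jaw":1},{"dr":[0,0,-10.2],"offset":[0,0,0],"jaw":1},{"dr":[0,0,-10.2],"offset":[0,0,0],"jaw":1},{"dr":[0,0,-10.2],"offset":[0,0,0],"jaw":1},{"dr":[0,0,-10],"offset":[0,0,0],"jaw":1},{"dr":[0,0,-10],"offset":[0,0,0],"jaw":1},{"dr":[0,-8,0],"offset":[0,0,0],"jaw":1},{"dr":[0,-8,0],"offset":[0,0,0],"jaw":1},{"dr":[0,-9,0],"offset":[0,0,0],"jaw":1},{"dr":[0,0,0],"offset":[0,0,0],"jaw":1},{"dr":[0,0,0],"offset":[0,0,0],"jaw":1}]'
python3 -c "
from plan import *
st()
plan([.465,-.037,.1],87,-25,1)
plan([.465,-.037,.03],87,-25,1)"
```

```text
time_s: 1.55
ee_pos: [0.4655, -0.0374, 0.2269]
eef_rot: [0.974, 0.226, 0.0, 0.0]
force: [0.9, -1.0, -0.5]
opening: 0.999
grasp_force: 0.0
time_s: 2.92
ee_pos: [0.465, -0.0387, 0.2266]
eef_rot: [0.708, 0.672, -0.156, 0.148]
force: [0.4, 0.2, 0.6]
opening: 1.0
grasp_force: 0.0
t2.9 q [ 0.    0.17  1.73 -0.45  1.29  0.19] p [ 0.465  -0.0387  0.2266] z [-0.022 -0.42  -0.907] x [ 0.047  0.906 -0.421] F [0.4 0.2 0.6] op 1.000 g 0.0
TCP [ 0.465  -0.0387  0.2266] -> [ 0.4648 -0.0416  0.09  ] dr [-0.  -0.1  0. ] then offset/50mm [ 1.1 -0.   2.5] before-turn axes [ 1.1 -0.   2.5]
TCP [ 0.465  -0.0387  0.2266] -> [ 0.4648 -0.0416  0.02  ] dr [-0.  -0.1  0. ] then offset/50mm [ 1.69 -0.    3.77] before-turn axes [ 1.69 -0.    3.77]
```

```bash
python3 -m jog '[{"dr":[0,0,0],"offset":[0.29,0,0.65],"jaw":1},{"dr":[0,0,0],"offset":[0.28,0,0.65],"jaw":1},{"dr":[0,0,0],"offset":[0.28,0,0.65],"jaw":1},{"dr":[0,0,0],"offset":[0.28,0,0.62],"jaw":1},{"dr":[0,0,0],"offset":[0.28,0,0.6],"jaw":1},{"dr":[0,0,0],"offset":[0.28,0,0.6],"jaw":1},{"dr":[0,0,0],"offset":[0,0,0],"jaw":1}]'
python3 -m jog '[{"dr":[0,0,0],"offset":[0,0,0],"jaw":0.7},{"dr":[0,0,0],"offset":[0,0,0],"jaw":0.65},{"dr":[0,0,0],"offset":[0,0,0],"jaw":0.6},{"dr":[0,0,0],"offset":[0,0,0],"jaw":0.55},{"dr":[0,0,0],"offset":[0,0,0],"jaw":0.5},{"dr":[0,0,0],"offset":[0,0,0],"jaw":0.4},{"dr":[0,0,0],"offset":[0,0,0],"jaw":0.4}]' 50
python3 -c "
from plan import *
st()"
```

```text
time_s: 3.8
ee_pos: [0.4632, -0.0435, 0.0188]
eef_rot: [0.709, 0.671, -0.158, 0.147]
force: [-0.9, -0.4, -0.3]
opening: 0.998
grasp_force: 0.0
time_s: 4.68
ee_pos: [0.4648, -0.0419, 0.0206]
eef_rot: [0.708, 0.672, -0.157, 0.149]
force: [-1.4, 1.7, 6.6]
opening: 0.582
grasp_force: 50.0
t4.7 q [-0.    0.45  1.96 -0.6   0.85  0.48] p [ 0.4648 -0.0419  0.0206] z [-0.022 -0.422 -0.906] x [ 0.048  0.905 -0.423] F [-1.4  1.7  6.6] op 0.582 g 50.0
```

```bash
python3 -m jog '[{"dr":[0,0,0],"offset":[-0.1,0,-0.2],"jaw":0.4},{"dr":[0,0,0],"offset":[-0.2,0,-0.4],"jaw":0.4},{"dr":[0,0,0],"offset":[-0.2,0,-0.45],"jaw":0.4},{"dr":[0,0,0],"offset":[-0.2,0,-0.45],"jaw":0.4},{"dr":[0,0,0],"offset":[-0.2,0,-0.4],"jaw":0.4},{"dr":[0,0,0],"offset":[0,0,0],"jaw":0.4}]'
python3 -m jog '[{"dr":[0,6,0],"offset":[0,0,0],"jaw":0.4},{"dr":[0,8,0],"offset":[0,0,0],"jaw":0.4},{"dr":[0,8,0],"offset":[0,0,0],"jaw":0.4},{"dr":[0,8,0],"offset":[0,0,0],"jaw":0.4},{"dr":[0,8,0],"offset":[0,0,0],"jaw":0.4},{"dr":[0,8,0],"offset":[0,0,0],"jaw":0.4},{"dr":[0,8,0],"offset":[0,0,0],"jaw":0.4},{"dr":[0,8,0],"offset":[0,0,0],"jaw":0.4},{"dr":[0,8,0],"offset":[0,0,0],"jaw":0.4},{"dr":[0,8,0],"offset":[0,0,0],"jaw":0.4},{"dr":[0,8,0],"offset":[0,0,0],"jaw":0.4},{"dr":[0,4,0],"offset":[0,0,0],"jaw":0.4}]'
python3 -m jog '[{"dr":[0,0,0],"offset":[0,0,0],"jaw":0.4},{"dr":[0,0,0],"offset":[0,0,0],"jaw":0.4}]'
python3 - <<'E'
from plan import *
st()
T=cam('top');S=cam('side')
a=cv2.resize(T['frame'][120:260,260:400],None,fx=4,fy=4);b=cv2.resize(S['frame'][110:250,300:440],None,fx=4,fy=4)
a=a[:,:400];b=b[:,:400]
cv2.imwrite('pics/a2.png',np.hstack([a,b])[:,:,::-1])
E
```

```text
time_s: 5.42
ee_pos: [0.4656, -0.0425, 0.1265]
eef_rot: [0.709, 0.672, -0.156, 0.15]
force: [1.7, -0.4, -4.7]
opening: 0.581
grasp_force: 50.0
time_s: 6.92
ee_pos: [0.4641, -0.0436, 0.1227]
eef_rot: [0.613, 0.579, 0.39, -0.371]
force: [-0.1, 0.1, -5.0]
opening: 0.577
grasp_force: 50.0
time_s: 7.18
ee_pos: [0.4646, -0.0426, 0.1247]
eef_rot: [0.612, 0.581, 0.389, -0.369]
force: [0.4, 0.0, -3.5]
opening: 0.582
grasp_force: 50.0
t7.2 q [-0.88  0.68  1.75  0.66  1.69 -1.11] p [ 0.4646 -0.0426  0.1247] z [ 0.047  0.904 -0.424] x [0.023 0.424 0.905] F [ 0.4  0.  -3.5] op 0.582 g 50.0
```

View pics/a2.png

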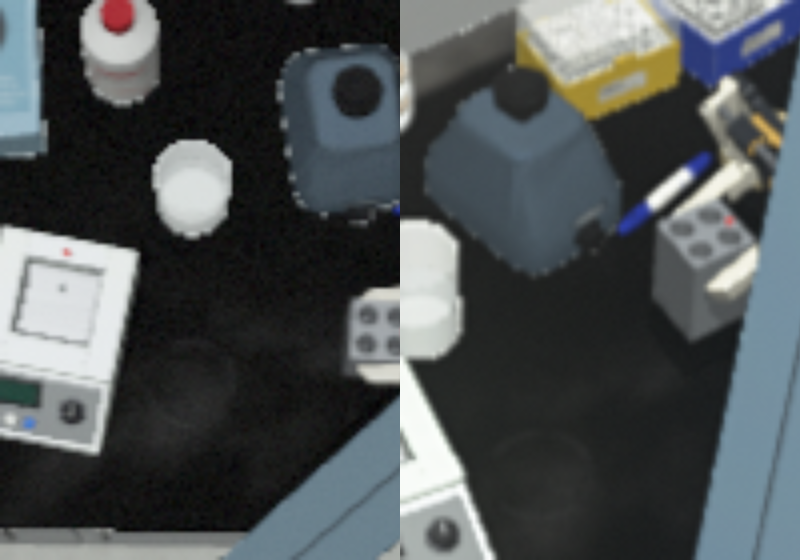

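The block is upright in the grip, with its top wells visible at crop (370,325). Its red dot faces -y. Lowering.

```bash
python3 -m jog '[{"dr":[0,0,0],"offset":[-0.2,0,0.094],"jaw":0.4},{"dr":[0,0,0],"offset":[-0.27,0,0.126],"jaw":0.4},{"dr":[0,0,0],"offset":[-0.27,0,0.126],"jaw":0.4},{"dr":[0,0,0],"offset":[-0.2,0,0.094],"jaw":0.4},{"dr":[0,0,0],"offset":[-0.09,0,0.042],"jaw":0.4},{"dr":[0,0,0],"offset":[0,0,0],"jaw":0.4},{"dr":[0,0,0],"offset":[0,0,0],"jaw":0.4}]'
python3 -m jog '[{"dr":[0,0,0],"offset":[-0.036,0,0.017],"jaw":0.4},{"dr":[0,0,0],"offset":[-0.036,0,0.017],"jaw":0.4},{"dr":[0,0,0],"offset":[0,0,0],"jaw":0.4}]'
```

```text
time_s: 8.15
ee_pos: [0.4648, -0.0427, 0.0686]
eef_rot: [0.612, 0.58, 0.39, -0.37]
force: [0.4, 0.6, -4.5]
opening: 0.58
grasp_force: 50.0
time_s: 8.52
ee_pos: [0.4647, -0.0426, 0.0643]
eef_rot: [0.612, 0.58, 0.39, -0.37]
force: [-0.4, 0.4, -3.8]
opening: 0.578
grasp_force: 50.0
```

```bash
for i in 1; do python3 -m jog '[{"dr":[0,0,0],"offset":[-0.036,0,0.017],"jaw":0.4},{"dr":[0,0,0],"offset":[-0.036,0,0.017],"jaw":0.4},{"dr":[0,0,0],"offset":[0,0,0],"jaw":0.4}]' | grep -E "ee_pos|force:"; done
python3 - <<'E'
from plan import *
T=cam('top');S=cam('side');st()
for n,c in(('top',T),('side',S)):
    w=pts(c); k=(abs(w[...,0]-.465)<.08)&(abs(w[...,1]+.055)<.08)
    m=k&(w[...,2]>.06)&(w[...,2]<.12); print(n,np.nanpercentile(w[m][:,2],[25,50,75,95]),m.sum())
E
```

```text
ee_pos: [0.4646, -0.0425, 0.0603]
force: [-1.5, 1.0, -4.1]
grasp_force: 50.0
t9.0 q [-0.88  0.79  1.76  0.66  1.6  -1.18] p [ 0.4647 -0.0425  0.0604] z [ 0.048  0.905 -0.422] x [0.022 0.422 0.906] F [-0.7  0.1 -3.9] op 0.581 g 50.0
top [0.0793243  0.08729005 0.09224225 0.09945413] 375
side [0.07763456 0.08599098 0.09100369 0.10807412] 601
```

```bash
python3 -m jog '[{"dr":[0,0,0],"offset":[-0.027,0,0.013],"jaw":0.4},{"dr":[0,0,0],"offset":[0,0,0],"jaw":0.4}]' | grep -E "ee_pos|force:"
python3 -m jog '[{"dr":[0,0,0],"offset":[-0.027,0,0.013],"jaw":0.4},{"dr":[0,0,0],"offset":[0,0,0],"jaw":0.4}]' | grep -E "ee_pos|force:"
python3 -m jog '[{"dr":[0,0,0],"offset":[-0.018,0,0.008],"jaw":0.4},{"dr":[0,0,0],"offset":[0,0,0],"jaw":0.4}]' | grep -E "ee_pos|force:"
```

```text
ee_pos: [0.4647, -0.0425, 0.0588]
force: [0.4, -0.1, -4.3]
grasp_force: 50.0
ee_pos: [0.4646, -0.0425, 0.0573]
force: [-0.6, 0.2, -4.5]
grasp_force: 50.0
ee_pos: [0.4647, -0.0425, 0.0564]
force: [0.3, 0.3, -5.5]
grasp_force: 50.0
```

```bash
for k in 1; do python3 -m jog '[{"dr":[0,0,0],"offset":[-0.018,0,0.008],"jaw":0.4},{"dr":[0,0,0],"offset":[0,0,0],"jaw":0.4}]' | grep -E "ee_pos|force:"; done
python3 -m jog '[{"dr":[0,0,0],"offset":[-0.018,0,0.008],"jaw":0.4},{"dr":[0,0,0],"offset":[0,0,0],"jaw":0.4}]' | grep -E "ee_pos|force:"
python3 -m jog '[{"dr":[0,0,0],"offset":[-0.018,0,0.008],"jaw":0.4},{"dr":[0,0,0],"offset":[0,0,0],"jaw":0.4}]' | grep -E "ee_pos|force:"
```

```text
ee_pos: [0.4647, -0.0425, 0.0554]
force: [0.4, 0.3, -3.9]
grasp_force: 50.0
ee_pos: [0.4647, -0.0426, 0.0549]
force: [0.1, -1.3, -1.1]
grasp_force: 50.0
ee_pos: [0.4647, -0.0426, 0.0549]
force: [-2.1, -3.8, 6.0]
grasp_force: 50.0
```

```bash
python3 -m jog '[{"dr":[0,0,0],"offset":[0.018,0,-0.008],"jaw":0.57},{"dr":[0,0,0],"offset":[0,0,0],"jaw":0.62},{"dr":[0,0,0],"offset":[0,0,0],"jaw":0.75},{"dr":[0,0,0],"offset":[0,0,0],"jaw":1},{"dr":[0,0,0],"offset":[0,0,0],"jaw":1},{"dr":[0,0,0],"offset":[0,0,0],"jaw":1},{"dr":[0,0,0],"offset":[0,0,-0.4],"jaw":1},{"dr":[0,0,0],"offset":[0,0,-0.7],"jaw":1},{"dr":[0,0,0],"offset":[0,0,-0.8],"jaw":1},{"dr":[0,0,0],"offset":[0,0,-0.8],"jaw":1},{"dr":[0,0,0],"offset":[0.4,0,-0.6],"jaw":1},{"dr":[0,0,0],"offset":[0.8,0,-0.5],"jaw":1}]'
python3 -m jog '[{"dr":[0,0,0],"offset":[0.9,0,-0.4],"jaw":1},{"dr":[0,0,0],"offset":[0.9,0,-0.4],"jaw":1},{"dr":[0,0,0],"offset":[0,0,0],"jaw":1},{"dr":[0,0,0],"offset":[0,0,0],"jaw":1}]'
python3 - <<'E'
from plan import *
st()
T=cam('top');S=cam('side')
a=cv2.resize(T['frame'][160:260,240:400],None,fx=4,fy=4);b=cv2.resize(S['frame'][130:280,240:400],None,fx=4,fy=4)[:,:]
cv2.imwrite('pics/a3.png',cv2.resize(np.vstack([a,b]),None,fx=.6,fy=.6)[:,:,::-1])
for c,x0,x1,y0,y1 in((T,330,385,175,230),(S,350,410,150,230)):
    w=pts(c); M=np.zeros((400,640),bool); M[y0:y1,x0:x1]=1
    m=M&(w[...,2]>.07)&(w[...,2]<.1); r=cv2.minAreaRect(w[m][:,:2].astype(np.float32)); print(m.sum(),r,np.nanmedian(w[m][:,2]))
    f=c['frame'].astype(int); blobs(c,M&(f[...,0]-np.maximum(f[...,1],f[...,2])>25),2)
E
```

```text
time_s: 12.0
ee_pos: [0.4563, -0.1916, 0.1898]
eef_rot: [0.613, 0.579, 0.39, -0.37]
force: [-0.0, 0.2, -0.1]
opening: 1.003
grasp_force: 0.0
time_s: 12.5
ee_pos: [0.4567, -0.188, 0.2875]
eef_rot: [0.612, 0.58, 0.39, -0.369]
force: [-0.3, 0.2, 0.2]
opening: 1.0
grasp_force: 0.0
t12.5 q [-1.03  0.59  1.39  0.64  2.12 -0.92] p [ 0.4567 -0.188   0.2875] z [ 0.048  0.905 -0.424] x [0.023 0.423 0.906] F [-0.3  0.2  0.2] op 1.000 g 0.0
170 ((0.46505555510520935, -0.051397792994976044), (0.054297152906656265, 0.0557648129761219), 86.91326904296875) 0.08316739332585778
[358.8 205.8] 6 [ 0.4633 -0.0714  0.0889]
273 ((0.5357347130775452, -0.051579732447862625), (0.05823203921318054, 0.1995587944984436), 85.26518249511719) 0.08157985977615717
[380.7 180. ] 7 [ 0.4629 -0.068   0.0848]
```

View pics/a3.png

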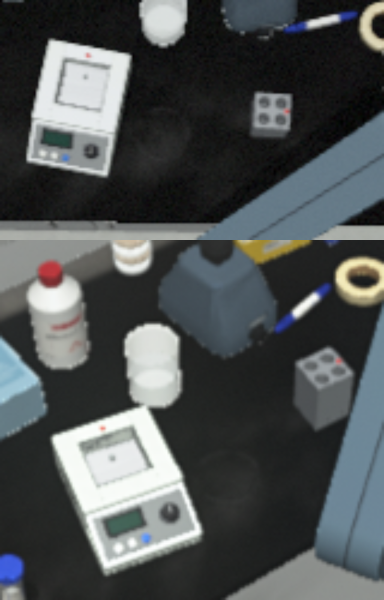

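The block stands upright and released: top face at upper crop (271,108), height 0.083, red dot towards -y. Now the regrasp from above.

```bash
python3 -m jog '[{"dr":[0,-9,0],"offset":[0,0,0],"jaw":1},{"dr":[0,-10,0],"offset":[0,0,0],"jaw":1},{"dr":[0,-10,0],"offset":[0,0,0],"jaw":1},{"dr":[0,-9,0],"offset":[0,0,0],"jaw":1},{"dr":[0,-9,0],"offset":[0,0,0],"jaw":1},{"dr":[0,-9,0],"offset":[0,0,0],"jaw":1},{"dr":[0,-9,0],"offset":[0,0,0],"jaw":1},{"dr":[0,0,0],"offset":[0,0,0],"jaw":1},{"dr":[0,0,0],"offset":[0,0,0],"jaw":1}]' >/dev/null
python3 -c "
from plan import *
st()
plan([.465,-.052,.15],87,0,1)
plan([.465,-.052,.065],87,0,1)"
```

```text
t13.7 q [-0.62  0.12  1.56  0.    1.46 -0.56] p [ 0.4568 -0.1873  0.2866] z [-0.002  0.003 -1.   ] x [0.052 0.999 0.003] F [-0.3 -0.5 -0.9] op 1.002 g 0.0
TCP [ 0.4568 -0.1873  0.2866] -> [ 0.465 -0.052  0.139] dr [-0.1 -0.2 -0. ] then offset/50mm [2.71 0.02 2.95] before-turn axes [2.7  0.03 2.96]
TCP [ 0.4568 -0.1873  0.2866] -> [ 0.465 -0.052  0.054] dr [-0.1 -0.2 -0. ] then offset/50mm [2.71 0.02 4.65] before-turn axes [2.7  0.03 4.66]
```

```bash
python3 -m jog '[{"dr":[0,0,0],"offset":[0.7,0,0],"jaw":1},{"dr":[0,0,0],"offset":[0.8,0.01,0.2],"jaw":1},{"dr":[0,0,0],"offset":[0.8,0.01,0.4],"jaw":1},{"dr":[0,-0.2,0],"offset":[0.4,0,0.7],"jaw":1},{"dr":[0,0,0],"offset":[0,0,0.8],"jaw":1},{"dr":[0,0,0],"offset":[0,0,0.8],"jaw":1},{"dr":[0,0,0],"offset":[0,0,0.7],"jaw":1},{"dr":[0,0,0],"offset":[0,0,0.55],"jaw":1},{"dr":[0,0,0],"offset":[0,0,0.35],"jaw":1},{"dr":[0,0,0],"offset":[0,0,0.15],"jaw":1},{"dr":[0,0,0],"offset":[0,0,0],"jaw":1}]' | grep ee_pos
python3 -m jog '[{"dr":[0,0,0],"offset":[0,0,0],"jaw":0.7},{"dr":[0,0,0],"offset":[0,0,0],"jaw":0.65},{"dr":[0,0,0],"offset":[0,0,0],"jaw":0.6},{"dr":[0,0,0],"offset":[0,0,0],"jaw":0.55},{"dr":[0,0,0],"offset":[0,0,0],"jaw":0.5},{"dr":[0,0,0],"offset":[0,0,0],"jaw":0.4},{"dr":[0,0,0],"offset":[0,0,0],"jaw":0.4}]' 40
python3 -c "
from plan import *
st()
T=cam('top');S=cam('side')
for n,z in (('t',.04),('t',.044)):
    print(ray(T,275.2,191.7,z)[:2],ray(S,286.4,220.5,z)[:2])
print('dot',ray(T,276.3,182.6,.068),ray(S,282.3,208,.068))
"
```

```text
ee_pos: [0.4648, -0.054, 0.0544]
time_s: 15.98
ee_pos: [0.4648, -0.0531, 0.0553]
eef_rot: [0.725, 0.688, -0.001, 0.001]
force: [-3.3, 0.1, 6.7]
opening: 0.577
grasp_force: 40.0
t16.0 q [-0.35  0.31  1.95 -0.    0.88 -0.29] p [ 0.4648 -0.0531  0.0553] z [-0.001 -0.003 -1.   ] x [ 0.053  0.999 -0.003] F [-3.3  0.1  6.7] op 0.577 g 40.0
[0.52392838 0.24071181] [0.52256486 0.24357707]
[0.52305293 0.24040505] [0.51975821 0.24483504]
dot [0.55270299 0.23536527 0.068     ] [0.551472   0.23857289 0.068     ]
```

```bash
python3 -m jog '[{"dr":[0,0,0],"offset":[0,0,-0.1],"jaw":0.4},{"dr":[0,0,0],"offset":[0,0,-0.4],"jaw":0.4},{"dr":[0,0,0],"offset":[0,0,-0.6],"jaw":0.4},{"dr":[0,0,0],"offset":[0,0,-0.6],"jaw":0.4},{"dr":[0,0,0],"offset":[0,0,-0.4],"jaw":0.4},{"dr":[0,0,0],"offset":[0,0,-0.2],"jaw":0.4},{"dr":[0,0,0],"offset":[0,0,0],"jaw":0.4}]' | grep -E "ee_pos|force"
python3 -m jog '[{"dr":[0,0,-8],"offset":[0,0,0],"jaw":0.4},{"dr":[0,0,-8.3],"offset":[0,0,0],"jaw":0.4},{"dr":[0,0,-8.3],"offset":[0,0,0],"jaw":0.4},{"dr":[0,0,-8.3],"offset":[0,0,0],"jaw":0.4},{"dr":[0,0,-8.3],"offset":[0,0,0],"jaw":0.4},{"dr":[0,0,-8.3],"offset":[0,0,0],"jaw":0.4},{"dr":[0,0,-8.3],"offset":[0,0,0],"jaw":0.4},{"dr":[0,0,-8.3],"offset":[0,0,0],"jaw":0.4},{"dr":[0,0,-8.3],"offset":[0,0,0],"jaw":0.4},{"dr":[0,0,-8],"offset":[0,0,0],"jaw":0.4},{"dr":[0,0,0],"offset":[0,0,0],"jaw":0.4}]'  | grep -E "ee_pos|force"
python3 -c "
from plan import *
st()
plan([.5025,.246,.165],169.4,0,0)
"
```

```text
ee_pos: [0.4653, -0.0529, 0.1701]
force: [-0.3, 0.5, -4.8]
grasp_force: 40.0
ee_pos: [0.4644, -0.0526, 0.1688]
force: [-0.1, 0.6, -4.5]
grasp_force: 40.0
t18.3 q [-0.35  0.16  1.81 -0.    1.17 -1.73] p [ 0.4644 -0.0526  0.1688] z [-0.002 -0.003 -1.   ] x [-0.983  0.186  0.002] F [-0.1  0.6 -4.5] op 0.579 g 40.0
TCP [ 0.4644 -0.0526  0.1688] -> [0.5025 0.246  0.165 ] dr [-0.2 -0.1 -0.1] then offset/50mm [0.35 6.01 0.08] before-turn axes [0.36 6.01 0.06]
```

```bash
python3 -m jog '[{"dr":[0,0,0],"offset":[0,0.4,0],"jaw":0.4},{"dr":[0,0,0],"offset":[0.03,0.7,0],"jaw":0.4},{"dr":[0,0,0],"offset":[0.04,0.8,0],"jaw":0.4},{"dr":[0,0,0],"offset":[0.04,0.8,0],"jaw":0.4},{"dr":[-0.1,-0.1,0],"offset":[0.04,0.8,0],"jaw":0.4},{"dr":[-0.1,0,0],"offset":[0.04,0.8,0],"jaw":0.4},{"dr":[0,0,0],"offset":[0.05,0.8,0],"jaw":0.4},{"dr":[0,0,0],"offset":[0.04,0.6,0],"jaw":0.4},{"dr":[0,0,0],"offset":[0.01,0.3,0],"jaw":0.4},{"dr":[0,0,0],"offset":[0,0,0],"jaw":0.4},{"dr":[0,0,0],"offset":[0,0,0],"jaw":0.4}]'  | grep -E "ee_pos|force"
python3 - <<'E'
from plan import *
st()
T=cam('top');S=cam('side')
a=cv2.resize(T['frame'][140:250,235:325],None,fx=4,fy=4);b=cv2.resize(S['frame'][140:250,240:340],None,fx=4,fy=4)
cv2.imwrite('pics/a4.png',np.hstack([a,b])[:,:,::-1])
E
```

```text
ee_pos: [0.506, 0.2436, 0.1691]
force: [0.2, -0.2, -4.1]
grasp_force: 40.0
t19.7 q [ 0.25  0.32  1.59 -0.    1.23 -1.13] p [0.506  0.2436 0.1691] z [ 0.001 -0.001 -1.   ] x [-0.983  0.186 -0.002] F [ 0.2 -0.2 -4.1] op 0.579 g 40.0
```

View pics/a4.png

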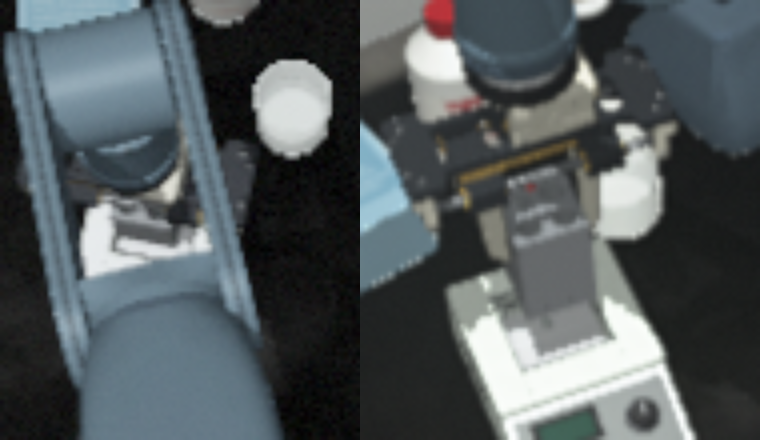

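The side crop shows the block held level above the well, with its top red dot at (530,187) away from the robot, as wanted. I'll check that dot against the TCP, then lower.

Run:
```python
from plan import *
S=cam('side'); s=sense(); hx=np.array([.983,-.185]);hy=np.array([.185,.983])
f=S['frame'].astype(int); m=f[...,0]-np.maximum(f[...,1],f[...,2])>25; M=np.zeros_like(m);M[178:195,275:292]=m[178:195,275:292]
blobs(S,M,2)
q=cen(S,(277,182,289,192),redw); p=ray(S,*q,s['ee_pos'][2]+.0287)[:2]-s['ee_pos'][:2]
print(q,'dot rel TCP hx,hy mm',p@hx*1e3,p@hy*1e3)
w=pts(S);k=(w[...,2]>.19)&(w[...,2]<.206)&(abs(w[...,0]-.506)<.045)&(abs(w[...,1]-.245)<.035)
d=w[k][:,:2]-s['ee_pos'][:2]; print(k.sum(),np.percentile(d@hx,[2,50,98]),np.percentile(d@hy,[2,50,98]))
```

```text
[282.3 186.3] 3 [0.5252 0.2415 0.1974]
[282.14529915 186.29059829] dot rel TCP hx,hy mm 17.11498614393266 1.578481566490527
250 [-0.03117363 -0.00779622  0.0213129 ] [-0.03007762  0.00040623  0.0324945 ]
```

```bash
python3 -m jog '[{"dr":[0,0,0],"offset":[-0.04,0.04,0],"jaw":0.4},{"dr":[0,0,0],"offset":[0,0,0.15],"jaw":0.4},{"dr":[0,0,0],"offset":[0,0,0.25],"jaw":0.4},{"dr":[0,0,0],"offset":[0,0,0.25],"jaw":0.4},{"dr":[0,0,0],"offset":[0,0,0.2],"jaw":0.4},{"dr":[0,0,0],"offset":[0,0,0.1],"jaw":0.4},{"dr":[0,0,0],"offset":[0,0,0],"jaw":0.4}]'  | grep -E "ee_pos|force"
python3 -m jog '[{"dr":[0,0,0],"offset":[0,0,0.1],"jaw":0.4},{"dr":[0,0,0],"offset":[0,0,0.1],"jaw":0.4},{"dr":[0,0,0],"offset":[0,0,0.1],"jaw":0.4},{"dr":[0,0,0],"offset":[0,0,0],"jaw":0.4},{"dr":[0,0,0],"offset":[0,0,0],"jaw":0.4}]'  | grep -E "ee_pos|force"
```

```text
ee_pos: [0.5084, 0.2462, 0.1214]
force: [0.2, -1.2, -5.1]
grasp_force: 40.0
ee_pos: [0.5088, 0.2463, 0.107]
force: [-1.2, 0.6, -6.1]
grasp_force: 40.0
```

```bash
python3 -m jog '[{"dr":[0,0,0],"offset":[0,-0.02,0.04],"jaw":0.4},{"dr":[0,0,0],"offset":[0,0,0.04],"jaw":0.4},{"dr":[0,0,0],"offset":[0,0,0],"jaw":0.4}]'  | grep -E "ee_pos|force:"
python3 -m jog '[{"dr":[0,0,0],"offset":[0,0,0.03],"jaw":0.4},{"dr":[0,0,0],"offset":[0,0,0],"jaw":0.4}]'  | grep -E "ee_pos|force:"
python3 -m jog '[{"dr":[0,0,0],"offset":[0,0,0.03],"jaw":0.4},{"dr":[0,0,0],"offset":[0,0,0],"jaw":0.4}]'  | grep -E "ee_pos|force:"
```

```text
ee_pos: [0.5084, 0.2452, 0.1027]
force: [-0.6, 0.4, -4.1]
grasp_force: 40.0
ee_pos: [0.5084, 0.2453, 0.1013]
force: [-0.3, 0.4, -4.4]
grasp_force: 40.0
ee_pos: [0.5084, 0.2452, 0.0998]
force: [-0.4, -1.0, -4.5]
grasp_force: 40.0
```

```bash
python3 -m jog '[{"dr":[0,0,0],"offset":[0,0,0.03],"jaw":0.4},{"dr":[0,0,0],"offset":[0,0,0],"jaw":0.4}]'  | grep -E "ee_pos|force:"
python3 -m jog '[{"dr":[0,0,0],"offset":[0,0,0.03],"jaw":0.4},{"dr":[0,0,0],"offset":[0,0,0],"jaw":0.4}]'  | grep -E "ee_pos|force:"
python3 -m jog '[{"dr":[0,0,0],"offset":[0,0,0.02],"jaw":0.4},{"dr":[0,0,0],"offset":[0,0,0],"jaw":0.4}]'  | grep -E "ee_pos|force:"
```

```text
ee_pos: [0.5084, 0.2452, 0.0983]
force: [0.1, 0.3, -4.1]
grasp_force: 40.0
ee_pos: [0.5084, 0.2452, 0.0968]
force: [-0.9, 0.4, -5.2]
grasp_force: 40.0
ee_pos: [0.5084, 0.2453, 0.0958]
force: [-0.9, 0.3, -5.2]
grasp_force: 40.0
```

```bash
python3 -m jog '[{"dr":[0,0,0],"offset":[0,0,0.02],"jaw":0.4},{"dr":[0,0,0],"offset":[0,0,0],"jaw":0.4}]'  | grep -E "ee_pos|force:"
python3 -m jog '[{"dr":[0,0,0],"offset":[0,0,0.02],"jaw":0.4},{"dr":[0,0,0],"offset":[0,0,0],"jaw":0.4}]'  | grep -E "ee_pos|force:"
```

```text
ee_pos: [0.5086, 0.2453, 0.0953]
force: [-1.2, -0.2, -0.1]
grasp_force: 40.0
ee_pos: [0.5086, 0.2453, 0.0953]
force: [-3.8, -2.2, 7.1]
grasp_force: 40.0
```

Contact came at TCP 0.0953, so the underside is at 0.040, flat on the plate over the pin. Releasing and retreating straight up.

```bash
python3 -m jog '[{"dr":[0,0,0],"offset":[0,0,-0.02],"jaw":0.57},{"dr":[0,0,0],"offset":[0,0,0],"jaw":0.62},{"dr":[0,0,0],"offset":[0,0,0],"jaw":0.75},{"dr":[0,0,0],"offset":[0,0,0],"jaw":1},{"dr":[0,0,0],"offset":[0,0,0],"jaw":1},{"dr":[0,0,0],"offset":[0,0,0],"jaw":1},{"dr":[0,0,0],"offset":[0,0,-0.3],"jaw":1},{"dr":[0,0,0],"offset":[0,0,-0.6],"jaw":1},{"dr":[0,0,0],"offset":[0,0,-0.8],"jaw":1},{"dr":[0,0,0],"offset":[0,0,-0.8],"jaw":1},{"dr":[0,0,0],"offset":[0,0,-0.6],"jaw":1},{"dr":[0,0,0],"offset":[0,0,0],"jaw":1}]'|grep -E "ee_pos|opening"
python3 -m jog '[{"dr":[0,0,0],"offset":[0,-0.6,0],"jaw":1},{"dr":[0,0,0],"offset":[0,-0.8,0],"jaw":1},{"dr":[0,0,0],"offset":[0,-0.8,0],"jaw":1},{"dr":[0,0,0],"offset":[0,-0.8,0],"jaw":1},{"dr":[0,0,0],"offset":[0,-0.8,0],"jaw":1},{"dr":[0,0,0],"offset":[0,-0.6,0],"jaw":1},{"dr":[0,0,0],"offset":[0,0,0],"jaw":1},{"dr":[0,0,0],"offset":[0,0,0],"jaw":1}]'|grep -E "time|ee_pos"
python3 - <<'E'
from plan import *
T=cam('top');S=cam('side');st()
for c,x0,x1,y0,y1 in((T,240,310,160,225),(S,255,330,160,260)):
    w=pts(c); M=np.zeros((400,640),bool); M[y0:y1,x0:x1]=1
    m=M&(w[...,2]>.112)&(w[...,2]<.14)&(abs(w[...,0]-.505)<.05); r=cv2.minAreaRect(w[m][:,:2].astype(np.float32))
    P=w[m]; A=np.linalg.lstsq(np.c_[P[:,:2]-P[:,:2].mean(0),np.ones(len(P))],P[:,2],rcond=None)[0]; print(m.sum(),r,np.median(P[:,2]),'slope deg',np.degrees(A[:2]))
a=cv2.resize(T['frame'][150:250,240:330],None,fx=4,fy=4);b=cv2.resize(S['frame'][150:250,240:340],None,fx=4,fy=4)
cv2.imwrite('pics/a5.png',np.hstack([a,b])[:,:,::-1])
E
```

```text
ee_pos: [0.5097, 0.2458, 0.2537]
opening: 1.0
time_s: 25.98
ee_pos: [0.4674, 0.0297, 0.2494]
t26.1 q [-0.17  0.09  1.68  0.    1.36 -1.56] p [0.4676 0.0301 0.2496] z [ 0.002  0.    -1.   ] x [-0.983  0.183 -0.002] F [-0.2 -0.3 -0.3] op 0.998 g 0.0
176 ((0.5052590370178223, 0.2433956265449524), (0.05485902726650238, 0.05455568805336952), 78.89530181884766) 0.12382325609326154 slope deg [1.04676513 0.21894473]
279 ((0.506209671497345, 0.24782028794288635), (0.0548696368932724, 0.06101364642381668), 79.10047149658203) 0.12202233871979094 slope deg [ 0.16860251 -1.06340999]
```

View pics/a5.png

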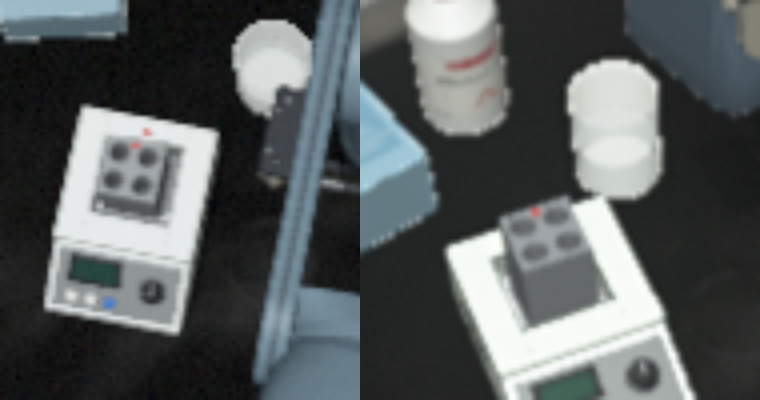

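The block sits level in the well: its top is at 0.123, its top dot is at crop (136,145) next to the rim dot at (147,132), and it is centred. The robot is clear.

```bash
python3 -c "
from rig import job_done; print(job_done())"
```

```text
the job is handed in; nothing more can be done
None
```

The tube block was stood upright on the bench and released, then regrasped by its upper half. It now sits flat on the heater's plate over the locating pin with its red dot towards the rim's dot, the gripper is clear, and the job was handed in at about 26 s.

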